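Complete the soap row and present the payment terminal

ROBOT

A 6-joint arm with a two-finger parallel gripper is mounted at the origin on a cart in front of the work surface, level with it; the furniture and walls round the work are solid. World frame = base frame: x ahead of the robot, y to its left, z up, the work surface at z = 0. Lengths are in m, angles in rad, forces in N, time in s.
With the tool pointing down it reaches from about 0.35 to 0.725 m from the base axis. Payload 6 kg.
Tool frame: the origin (TCP) lies on the front face of the gripper's body, between the roots of the fingers; the fingertips stand 73 mm ahead of it and the grasp point (between the pads) lies 54 mm ahead of it; z points along the fingers, y is the line along which they close (so a half turn about z gives the same grasp; the last joint's range is limited). The gripper opens to 85 mm and grips with 20 to 120 N. Pads are 22 mm wide; open, the fingers measure 114 mm over their backs; the gripper's body (76 mm by 85 mm) begins 54 mm behind the grasp point. The pads swing forward as they close: fully open they stand 13 mm farther back than shut.
Start: joints at [-0.957, 0.04, 0.085, 0, -1.615, -0.334], TCP at [0.166, -0.577, 0.304] pointing down, gripper open.
Joint ranges: [-2.56, 2.56], [-1.29, 2.01], [-1.08, 1.49], [-3.29, 1.98], [-2.81, -0.18], [-2.99, 2.99]. Speed limits (rad/s): [2.57, 2.57, 3.01, 3.14, 3.14, 3.14].

INTERFACE

Orientations are given as a unit quaternion [x, y, z, w].
In Python, from rig import * gives the robot as it stands.
- The arm moves only by the tool carry_out, never from a script. Its argument "series" is a list of rows, each an object with "claw": the gripper's target within -1 to 1 (fully open at 1, half-way at 0, shut at -1); "xyz": the shift along the tool's x, y, z in m, a list of three; "delta_rot": the turn, a rotation vector about the tool's x, y, z in degrees, a list of three. In form: [{"claw": claw, "xyz": [tx, ty, tz], "delta_rot": [rx, ry, rz]}, ...]. A call has 1 to 5 rows; each row is the pose to reach, as a shift and turn from the pose commanded when the call began, along the tool's axes at that moment; what a row does not reach only later rows make up. A row lasts 1/12 s, in which the tool goes at most 41.7 mm and 7.16 degrees, less where a joint would pass 70% of its speed; a pose out of reach is approached as far as the arm can. A call with a gripper value outside its range is refused whole. The fingers move at their own pace and stop on an object; "squeeze" is the grip in N (left out, the last holds). Time passes only in rows, so rows that repeat a pose let the fingers close. It gives the time, the measured TCP pose, the force, the opening and the grip force at its end, in the units of the state.
- read_state(): the state, without advancing time (a new reading comes with each control period).
- grab_frame(name): name is "scene" or "top"; returns a dict with "frame" (480x640x3 uint8, red, green, blue), "depth" (480x640 float32, m along the optical axis (not along the pixel's ray), 0 where there is no reading), "K" (3x3 intrinsics, pixels), "world_from_camera" (4x4, takes a point from camera to world coordinates). Camera axes: x right, y down, z forward; pixel columns grow to the right and rows downward; lengths in m; the calibration is good to about 2 mm. A picture is of the moment at which its call begins.
- close_job(): hands the job in; it is judged then, once.
Trained networks look in a picture, given as the dict that the camera call returned (one of the last four; its "shot" number tells which), for a name from the list of things; names that differ only in an ending like _2 or _b are one class to them, and where a whole thing is asked for, a point or a joint stands for the part that bears it (a point fixed in the world has none). Each returns a list of dicts, best first, with "score" (0 to 1); they miss things now and then, are a little off and sometimes report something else, mostly with a low value. They report only what shows in the picture. A call takes as long as a camera call. They do not tell look-alikes from the thing itself.
- recognise(thing, picture): "box" ([left, top, right, bottom] in pixels, round what is visible of it).
- pinpoint(thing, picture): "location" ([column, row] in pixels: a listed point, or the origin of a listed thing).
The state is a dict: "time": time; "joint_pos": joint angles; "joint_velocities": joint speeds; "tau": joint torques, N m; "tcp_pos": TCP position; "tool_rot": TCP orientation; "ft_force": force on the tool from outside, world axes, zero at the start; "ft_torque": the same for the moment, N m; "opening": finger opening in m; "grasp_force": force on a finger pad.
Only numpy, scipy, OpenCV 4.12 (cv2) and the standard library are available. Lean on these libraries where they do the work, as an engineer would, in place of code of your own. Each camera call takes 0.05 s, during which the arm holds its last target. There are 200 camera calls.

TASK

Serve the customer: set the loose bar of soap into the gap in the row on the low shelf, lying flat and neatly in line with the other two, and let go of it. Then draw the payment terminal out of its charging dock, lift it to about 30 cm above the table and tip it so that its keys slant half-way up (45 degrees), and finish while still holding it there, raised and still, in the gripper. Leave the other two soaps, the mug and the toadstool where they stand.

Things in the scene. Friction and masses are not known exactly. Their poses are not given: they have to be found in the camera images.
- soap_loose_centre (a point): Centre of the loose bar of soap lying flat on the table, 47 mm wide (x) x 79 mm long (y) x 26 mm thick (z), 0.1 kg. x across, y along its length, z up; either way round is the same.
- shelf_gap (a point): Centre of the row's gap, on the top face of the low wooden shelf (100 mm deep along its x, 280 mm long along its y, top 45 mm above the table, fixed). The row runs along y; the gap between the two soaps is about 101 mm long, and the soap's length belongs along y.
- soap_left_centre (a point): Centre of the soap at the +y end of the row, same size as the loose one, loose, 90 mm from the gap's centre. Axes as the loose soap.
- soap_right_centre (a point): Centre of the soap at the -y end of the row, same size, loose, 90 mm from the gap's centre.
- terminal_centre (a point): Centre of the payment terminal: a black slab 155 mm long (its x, towards the screen end) x 75 mm wide (its y) x 24 mm thick (its z, out of the keys), 0.2 kg. At first it stands upright in the dock, screen end up, its top 167 mm above the table, keys facing the dock's +x. Tipped half-way, its z axis is 45 degrees from straight up.
- dock_slot (a point): Centre of the mouth of the charging dock's slot, 58 mm above the table. The grey dock is fixed; foot 100 x 115 x 12 mm; the slot is 28 mm (x) x 81 mm (y) inside with 6 mm walls, its floor 12 mm above the table, so 46 mm of the terminal sits in it. x points away from the robot, within about 30 degrees, the way the keys face; z up.
- mug_centre (a point): Centre of a white mug, about 74 x 105 x 83 mm, standing on the table; not to be moved.
- toadstool_centre (a point): Centre of a small ceramic toadstool, about 62 mm across and 80 mm high, standing on the table; not to be moved.
Mind the look-alikes: they are no part of the job. What is shaped like the part that bears soap_loose_centre but turquoise is not meant.

How it is judged:
On the way, in this order (a step that is already met when the one before it is completed fails the run):
1. the soap lies in the gap, in line, and is let go (x of soap_loose_centre in the frame of shelf_gap between -0.009 and 0.009 m and y of soap_loose_centre in the frame of shelf_gap between -0.01 and 0.01 m and z of soap_loose_centre in the frame of shelf_gap between 0.009 and 0.017 m and angle between the y axis of soap_loose_centre and the y axis of shelf_gap, either way round below 0.14 rad and contact force between soap_loose and the fingers below 0.05 N), for 0.2 s.
2. the terminal is drawn clear of the dock, in the fingers (height (world z) of terminal_centre above 0.17 m and contact force between terminal and the fingers above 1 N and contact force between terminal and dock below 0.05 N), for 0.2 s.
At the end, for the whole second after the job is handed in: Fingers alone hold the terminal still, its centre 0.24 to 0.40 m above the table, its key face's normal 30 to 60 degrees from straight up; the soap lies on the shelf within 9 mm across and 10 mm along the row of the gap's centre, within 8 degrees; the other two soaps within 15 mm of their start (height (world z) of terminal_centre between 0.24 and 0.4 m and angle between terminal_centre's own z axis and vertical between 0.524 and 1.047 rad and contact force between terminal and the fingers above 1 N and contact force between terminal and dock below 0.05 N and linear speed of terminal below 0.05 m/s and x of soap_loose_centre in the frame of shelf_gap between -0.009 and 0.009 m and y of soap_loose_centre in the frame of shelf_gap between -0.01 and 0.01 m and z of soap_loose_centre in the frame of shelf_gap between 0.009 and 0.017 m and angle between the y axis of soap_loose_centre and the y axis of shelf_gap, either way round below 0.14 rad and distance of each of soap_left_centre, soap_right_centre from where it was at the start of the episode below 0.015 m); the arm keeps its last pose, push and grip.
It fails at once if another soap of the row is displaced by over 15 mm (distance of any of soap_left_centre, soap_right_centre from where it was at the start of the episode above 0.015 m).
It fails at once if the mug or the toadstool is displaced by over 25 mm (distance of any of mug_centre, toadstool_centre from where it was at the start of the episode above 0.025 m).
It also fails if it takes over 51 s, if anything falls off the work surface, if the arm or the gripper's body presses on something with over 40 N, if the wrist force passes 120 N, or if a joint passes its speed limit or range.

## Working session

There is one attempt and no reset: what is moved stays moved. The work goes in short steps, Python scripts to look and compute and a tool call to move; the robot and the scene stay as the last step left them, time stands still between calls to the robot, and variables do not carry over. Pictures are saved under pics/ and viewed, at most 10 in all, crops included, and the job is handed in when it is done.

Besides the shell and the picture viewer there is one more tool, called as name(argument=value, ...), one argument or row to a line, values as JSON. carry_out: Moves the arm, as the interface text tells. Its arguments: {"type":"object","properties":{"series":{"type":"array"},"squeeze":{"type":"number"}},"required":["series"]}

```bash
ls; mkdir -p pics
cat > h.py <<'E'
from rig import *
import numpy as np, cv2
from scipy.spatial.transform import Rotation as R
def cloud(f):
    d=f["depth"];K=np.array(f["K"]);T=np.array(f["world_from_camera"])
    v,u=np.mgrid[:480,:640]
    p=np.stack([(u-K[0,2])*d/K[0,0],(v-K[1,2])*d/K[1,1],d],-1)
    w=p@T[:3,:3].T+T[:3,3]; w[d==0]=np.nan
    return w
def save(n,img): cv2.imwrite("pics/"+n,cv2.cvtColor(np.ascontiguousarray(img),cv2.COLOR_RGB2BGR))
E
python3 - <<'E'
from h import *
names="soap_loose_centre shelf_gap soap_left_centre soap_right_centre terminal_centre dock_slot mug_centre toadstool_centre".split()
for c in ("scene","top"):
    f=grab_frame(c); save(c+"0.png",f["frame"]); w=cloud(f)
    np.savez(c+"0.npz",w=w,rgb=f["frame"])
    print(c,np.round(np.array(f["world_from_camera"])[:3,3],3))
    for n in names:
        for r in pinpoint(n,f)[:4]:
            u,v=np.round(r["location"]).astype(int); 
            print(n,round(r["score"],2),(u,v),np.round(w[min(max(v,0),479),min(max(u,0),639)],3))
s=read_state();print(s)
E
```

```text
pics
scene [-0.366  0.594  0.97 ]
soap_loose_centre 0.73 (np.int64(181), np.int64(297)) [0.548 0.405 0.027]
soap_loose_centre 0.58 (np.int64(310), np.int64(247)) [0.396 0.132 0.176]
shelf_gap 0.77 (np.int64(398), np.int64(202)) [ 0.558 -0.269  0.043]
soap_left_centre 0.57 (np.int64(374), np.int64(206)) [ 0.55  -0.172  0.072]
soap_left_centre 0.51 (np.int64(247), np.int64(248)) [0.549 0.222 0.099]
terminal_centre 0.57 (np.int64(247), np.int64(246)) [0.55  0.221 0.104]
dock_slot 0.63 (np.int64(245), np.int64(257)) [0.545 0.232 0.077]
mug_centre 0.68 (np.int64(233), np.int64(343)) [0.312 0.372 0.083]
toadstool_centre 0.4 (np.int64(459), np.int64(223)) [0.04  0.084 0.472]
top [0.423 0.004 1.408]
soap_loose_centre 0.87 (np.int64(158), np.int64(212)) [0.557 0.405 0.026]
soap_loose_centre 0.82 (np.int64(306), np.int64(218)) [0.552 0.03  0.03 ]
shelf_gap 0.94 (np.int64(424), np.int64(220)) [ 0.553 -0.267  0.046]
soap_right_centre 0.78 (np.int64(461), np.int64(226)) [ 0.538 -0.352  0.076]
terminal_centre 0.74 (np.int64(224), np.int64(211)) [0.551 0.217 0.151]
dock_slot 0.87 (np.int64(226), np
[... 275 characters left out ...]
': array([-9.57301401e-01,  4.01610964e-02,  8.48091359e-02, -2.19518068e-05,
       -1.61547819e+00, -3.33659329e-01]), 'joint_velocities': array([-9.06141269e-04, -1.58446292e-03,  4.64019918e-04, -1.07808397e-05,
        2.50066511e-04,  3.85775218e-04]), 'tau': array([-6.45781111e-04, -3.67921329e+01,  3.47441304e+01,  6.93311512e+00,
       -9.51436487e-04, -2.34390734e-05]), 'tcp_pos': array([ 0.16571758, -0.57664579,  0.30388398]), 'tool_rot': array([-1.39462203e-01,  9.90227395e-01,  2.00495827e-05,  2.04607699e-06]), 'ft_force': array([0.30486813, 0.05237189, 0.5970634 ]), 'ft_torque': array([-0.00735003, -0.03593746, -0.00678256]), 'grasp_force': 0.0, 'opening': 0.0855464042923064}
```

View pics/top0.png

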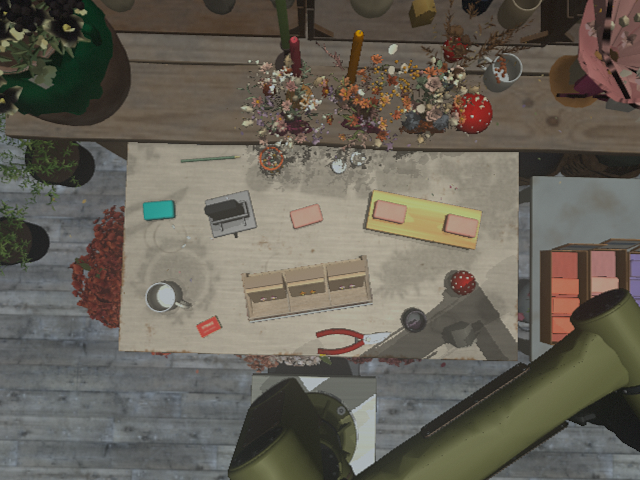

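View pics/scene0.png

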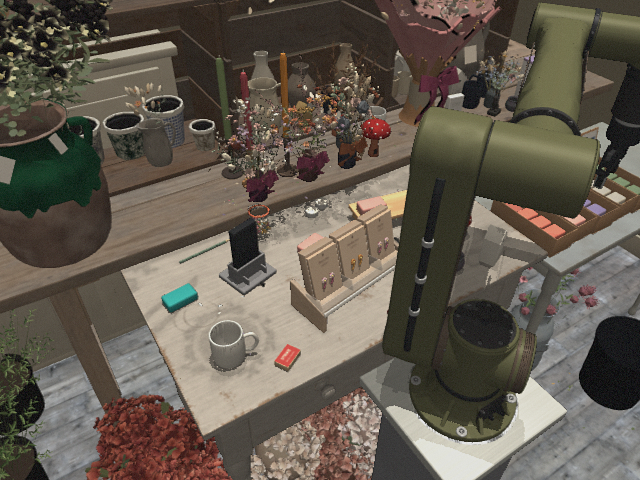

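Top view: turquoise bar (158,210) and pink bar (306,216) are both loose. The pink one matches the row soaps (390,211) and (461,224) and isn't turquoise, so it's the one meant. The dock with the terminal is at (230,213), the earring display at (307,288), the toadstool at (462,282) and the mug at (165,297).

Run:
```python
from h import *
z=np.load("top0.npz");w=z["w"];rgb=z["rgb"]
hsv=cv2.cvtColor(rgb,cv2.COLOR_RGB2HSV).astype(int)
def rect(m,n):
    p=w[m]; p=p[np.isfinite(p[:,0])]
    (c,s,a)=cv2.minAreaRect(p[:,:2].astype(np.float32)*1000)
    b=cv2.boxPoints((c,s,a)); e=b[1]-b[0]; e2=b[2]-b[1]; L=e if np.hypot(*e)>np.hypot(*e2) else e2
    if L[1]<0:L=-L
    print(n,len(p),"c",np.round(c,1),"mean",np.round(p.mean(0)*1000,1),"size",np.round(s,1),"long axis dir deg from +y (ccw)",round(np.degrees(np.arctan2(-L[0],L[1])),1),"z med",np.round(np.nanmedian(p[:,2])*1000,1))
def box(x0,y0,x1,y1):
    m=np.zeros((480,640),bool);m[y0:y1,x0:x1]=1;return m
for u,v in[(306,216),(390,211),(461,224)]: print(hsv[v,u],w[v,u])
print(hsv[230,425],hsv[180,310])
for n,b,zl in [("loose",(280,195,335,240),(.018,.035)),("left",(368,195,412,228),(.06,.08)),("right",(440,208,482,242),(.06,.08)),("shelf",(355,180,490,255),(.036,.055))]:
    m=box(*b)&(w[...,2]>zl[0])&(w[...,2]<zl[1]); 
    rect(cv2.erode(m.astype(np.uint8),np.ones((2,2)))>0,n)
m=box(195,180,265,245)
rect(m&(w[...,2]>.15)&(w[...,2]<.18),"term top")
rect(m&(w[...,2]>.045)&(w[...,2]<.065),"dock walls")
rect(m&(w[...,2]>.007)&(w[...,2]<.018),"dock foot")
m=box(235,250,380,325);rect(m&(w[...,2]>.03),"display");print("disp max",np.nanmax(w[m][:,2]))
f=grab_frame("top")
s=read_state()
crop=cv2.resize(rgb[170:270,180:500],None,fx=2.5,fy=2.5,interpolation=cv2.INTER_CUBIC);save("crop.png",crop)
```

```text
[ 12  66 177] [0.55727669 0.02995845 0.02452069]
[ 12  67 178] [ 0.57013132 -0.17657836  0.07672799]
[ 12  67 175] [ 0.54339578 -0.35311197  0.07101456]
[ 20 111 177] [ 20  37 146]
loose 467 c [557.3  28.3] mean [557.1  28.2  26.4] size [42.4 74.2] long axis dir deg from +y (ccw) 18.6 z med 26.3
left 516 c [ 569.6 -178.6] mean [ 569.5 -178.5   71.1] size [75.4 42.6] long axis dir deg from +y (ccw) -10.4 z med 71.1
right 514 c [ 539.5 -355.4] mean [ 539.4 -354.8   71.3] size [77.3 43.3] long axis dir deg from +y (ccw) -11.6 z med 71.5
shelf 2857 c [ 555.  -267.7] mean [ 553.6 -265.    45.5] size [277.9  98.3] long axis dir deg from +y (ccw) -9.7 z med 45.5
term top 329 c [560.2 223.5] mean [559.2 222.3 165.6] size [22.9 74.7] long axis dir deg from +y (ccw) 15.8 z med 166.4
dock walls 206 c [559.  223.6] mean [553.6 211.8  56.1] size [40.2 94.5] long axis dir deg from +y (ccw) 17.1 z med 56.6
dock foot 917 c [564.  227.3] mean [556.6 216.1  12. ] size [165.3 177.6] long axis dir deg from +y (ccw) 1.9 z med 12.0
display 6128 c [374.9  20.5] mean [374.1  20.1 108.6] size [123.3 306.9] long axis dir deg from +y (ccw) 10.2 z med 86.4
disp max 0.18587845990407859
```

View pics/crop.png

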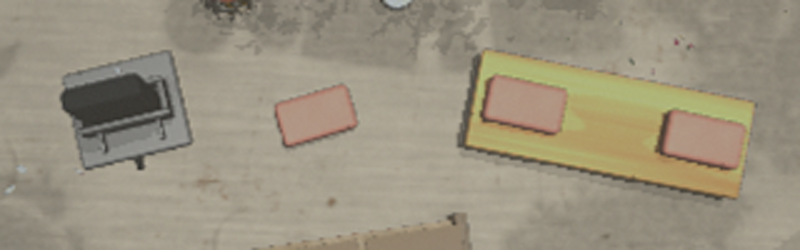

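Crop confirms it: the only loose pink bar is at crop (317,115), that is (307,216) in full view. The row soaps and gap give yaw -9.7° and a mid-point of about (0.556,-0.266), which agrees with the shelf rectangle.

```bash
cat >> h.py <<'E'
def down(yaw):  # tool z down, tool y at yaw deg from +y (ccw)
    a=np.radians(yaw);y=np.array([-np.sin(a),np.cos(a),0]);z=np.array([0,0,-1.]);return R.from_matrix(np.c_[np.cross(y,z),y,z])
def plan(stages,start=None):
    s=read_state(); p=np.array(s["tcp_pos"]);r=R.from_quat(s["tool_rot"])
    print("t",round(s["time"],2),"p",np.round(p,4),"q",np.round(s["tool_rot"],4),"open",round(s["opening"],4),"grip",round(s["grasp_force"],1),"F",np.round(s["ft_force"],1),"j",np.round(s["joint_pos"],2))
    for pos,rot,n in stages:
        pos=np.array(pos);dr=(r.inv()*rot).as_rotvec()
        for k in range(n):
            p0=p+(pos-p)*k/n;r0=r*R.from_rotvec(dr*k/n)
            print(" shift mm",np.round(r0.inv().apply((pos-p)/n)*1000,1),"rot",np.round(np.degrees(dr)/n,1))
        p,r=pos,rot
E
python3 - <<'E'
from h import *
plan([((.5585,.0295,.20),down(108.6),4),((.5585,.0295,.079),down(108.6),1)])
E
```

```text
t 0.95 p [ 0.1657 -0.5767  0.3039] q [-0.1394  0.9902  0.     -0.    ] open 0.0854 grip 0.0 F [0.6 0.1 0.8] j [-0.96  0.04  0.08  0.   -1.62 -0.33]
 shift mm [-136.2  118.5   26. ] rot [  0.    0.  -23.1]
 shift mm [-171.8   55.4   26. ] rot [  0.    0.  -23.1]
 shift mm [-179.8  -16.6   26. ] rot [  0.    0.  -23.1]
 shift mm [-158.8  -85.9   26. ] rot [  0.    0.  -23.1]
 shift mm [  0.   0. 121.] rot [0. 0. 0.]
```

carry_out(
  series=[
    {"claw":1,"xyz":[-0.0272,0.0237,0],"delta_rot":[0,0,-4.6]},
    {"claw":1,"xyz":[-0.0545,0.0474,0],"delta_rot":[0,0,-9.2]},
    {"claw":1,"xyz":[-0.0817,0.0711,0],"delta_rot":[0,0,-13.8]},
    {"claw":1,"xyz":[-0.109,0.0948,0],"delta_rot":[0,0,-18.5]},
    {"claw":1,"xyz":[-0.136,0.1185,0],"delta_rot":[0,0,-23.1]},
  ],
)

```text
time: 1.37
tcp_pos: [0.2641, -0.4238, 0.3039]
tool_rot: [-0.337, 0.942, -0.0, 0.0]
ft_force: [0.7, -0.3, -0.4]
opening: 0.0853
grasp_force: 0.0
```

carry_out(
  series=[
    {"claw":1,"xyz":[-0.0344,0.0111,0],"delta_rot":[0,0,-4.6]},
    {"claw":1,"xyz":[-0.0687,0.0222,0],"delta_rot":[0,0,-9.2]},
    {"claw":1,"xyz":[-0.103,0.0332,0],"delta_rot":[0,0,-13.8]},
    {"claw":1,"xyz":[-0.1374,0.0443,0],"delta_rot":[0,0,-18.5]},
    {"claw":1,"xyz":[-0.172,0.0554,0],"delta_rot":[0,0,-23.1]},
  ],
)

```text
time: 1.78
tcp_pos: [0.3626, -0.2721, 0.3042]
tool_rot: [-0.518, 0.855, -0.0, 0.0]
ft_force: [1.3, -0.8, -0.6]
opening: 0.0852
grasp_force: 0.0
```

carry_out(
  series=[
    {"claw":1,"xyz":[-0.036,-0.0033,0],"delta_rot":[0,0,-4.6]},
    {"claw":1,"xyz":[-0.072,-0.0066,0],"delta_rot":[0,0,-9.2]},
    {"claw":1,"xyz":[-0.108,-0.01,0],"delta_rot":[0,0,-13.8]},
    {"claw":1,"xyz":[-0.144,-0.0133,0],"delta_rot":[0,0,-18.5]},
    {"claw":1,"xyz":[-0.18,-0.0166,0],"delta_rot":[0,0,-23.1]},
  ],
)

```text
time: 2.2
tcp_pos: [0.4613, -0.1203, 0.3043]
tool_rot: [-0.679, 0.734, -0.0, 0.0]
ft_force: [0.5, -0.6, -0.5]
opening: 0.0857
grasp_force: 0.0
```

carry_out(
  series=[
    {"claw":1,"xyz":[-0.0318,-0.0172,0],"delta_rot":[0,0,-4.6]},
    {"claw":1,"xyz":[-0.0635,-0.0344,0],"delta_rot":[0,0,-9.2]},
    {"claw":1,"xyz":[-0.0953,-0.0515,0],"delta_rot":[0,0,-13.8]},
    {"claw":1,"xyz":[-0.127,-0.0687,0],"delta_rot":[0,0,-18.5]},
    {"claw":1,"xyz":[-0.1588,-0.0859,0],"delta_rot":[0,0,-23.1]},
  ],
)

```text
time: 2.62
tcp_pos: [0.5599, 0.0309, 0.3041]
tool_rot: [0.813, -0.583, 0.0, -0.0]
ft_force: [-0.0, -0.4, 0.7]
opening: 0.0854
grasp_force: 0.0
```

carry_out(
  series=[
    {"claw":1,"xyz":[0.001,0.002,0.036],"delta_rot":[0,0,0]},
    {"claw":1,"xyz":[0.001,0.002,0.076],"delta_rot":[0,0,0]},
    {"claw":1,"xyz":[0.001,0.002,0.116],"delta_rot":[0,0,0]},
    {"claw":1,"xyz":[0.001,0.002,0.15],"delta_rot":[0,0,0]},
    {"claw":1,"xyz":[0.001,0.002,0.18],"delta_rot":[0,0,0]},
  ],
)

```text
time: 3.03
tcp_pos: [0.5568, 0.0275, 0.1211]
tool_rot: [0.811, -0.585, -0.001, 0.001]
ft_force: [-0.3, 0.3, 1.4]
opening: 0.0853
grasp_force: 0.0
```

carry_out(
  series=[
    {"claw":1,"xyz":[0,0,0.02],"delta_rot":[0,0,0]},
    {"claw":1,"xyz":[0,0,0.035],"delta_rot":[0,0,0]},
    {"claw":1,"xyz":[0,0,0.045],"delta_rot":[0,0,0]},
    {"claw":1,"xyz":[0,0,0.045],"delta_rot":[0,0,0]},
    {"claw":1,"xyz":[0,0,0.045],"delta_rot":[0,0,0]},
  ],
)

```text
time: 3.45
tcp_pos: [0.5578, 0.0275, 0.0793]
tool_rot: [0.811, -0.585, 0.0, 0.0]
ft_force: [0.2, 0.8, 0.7]
opening: 0.0855
grasp_force: 0.0
```

carry_out(
  series=[
    {"claw":-0.3,"xyz":[0,0,0],"delta_rot":[0,0,0]},
    {"claw":-0.3,"xyz":[0,0,0],"delta_rot":[0,0,0]},
    {"claw":-0.3,"xyz":[0,0,0],"delta_rot":[0,0,0]},
    {"claw":-0.3,"xyz":[0,0,0],"delta_rot":[0,0,0]},
    {"claw":-0.3,"xyz":[0,0,0],"delta_rot":[0,0,0]},
  ],
  squeeze=35,
)

```text
time: 3.87
tcp_pos: [0.5583, 0.0278, 0.0801]
tool_rot: [0.811, -0.585, 0.001, -0.001]
ft_force: [-0.0, 0.4, 4.4]
opening: 0.0452
grasp_force: 38.0
```

carry_out(
  series=[
    {"claw":-0.3,"xyz":[0,0,0],"delta_rot":[0,0,0]},
    {"claw":-0.3,"xyz":[0,0,0],"delta_rot":[0,0,0]},
    {"claw":-0.3,"xyz":[0,0,0],"delta_rot":[0,0,0]},
  ],
)

```text
time: 4.12
tcp_pos: [0.5583, 0.0278, 0.0801]
tool_rot: [0.811, -0.585, 0.001, -0.001]
ft_force: [-1.4, 1.0, 5.7]
opening: 0.0451
grasp_force: 38.2
```

carry_out(
  series=[
    {"claw":-0.3,"xyz":[0,0,-0.02],"delta_rot":[0,0,0]},
    {"claw":-0.3,"xyz":[0,0,-0.05],"delta_rot":[0,0,0]},
    {"claw":-0.3,"xyz":[0,0,-0.09],"delta_rot":[0,0,0]},
    {"claw":-0.3,"xyz":[0,0,-0.12],"delta_rot":[0,0,0]},
    {"claw":-0.3,"xyz":[0,0,-0.12],"delta_rot":[0,0,0]},
  ],
)

```text
time: 4.53
tcp_pos: [0.5599, 0.0276, 0.2066]
tool_rot: [0.811, -0.585, 0.004, -0.004]
ft_force: [1.4, -0.5, -0.2]
opening: 0.045
grasp_force: 37.5
```

Run:
```python
from h import *
f=grab_frame("scene"); w=cloud(f); save("lift.png",cv2.resize(f["frame"][130:330,150:470],None,fx=2.5,fy=2.5))
plan([((.5555,-.266,.20),down(80.3),2),((.5555,-.266,.15),down(80.3),1),((.5555,-.266,.126),down(80.3),1)])
```

```text
t 4.58 p [0.5589 0.0278 0.2028] q [ 0.8112 -0.5847  0.002  -0.0026] open 0.0449 grip 37.5 F [ 0.7 -0.4 -2.2] j [ 0.41 -0.06 -0.2   0.   -1.43 -0.09]
 shift mm [138.8  48.1   1.1] rot [-0.2  0.  14.1]
 shift mm [146.4  12.9   1.3] rot [-0.2  0.  14.1]
 shift mm [ 0.  0. 50.] rot [0. 0. 0.]
 shift mm [ 0.  0. 24.] rot [0. 0. 0.]
```

View pics/lift.png

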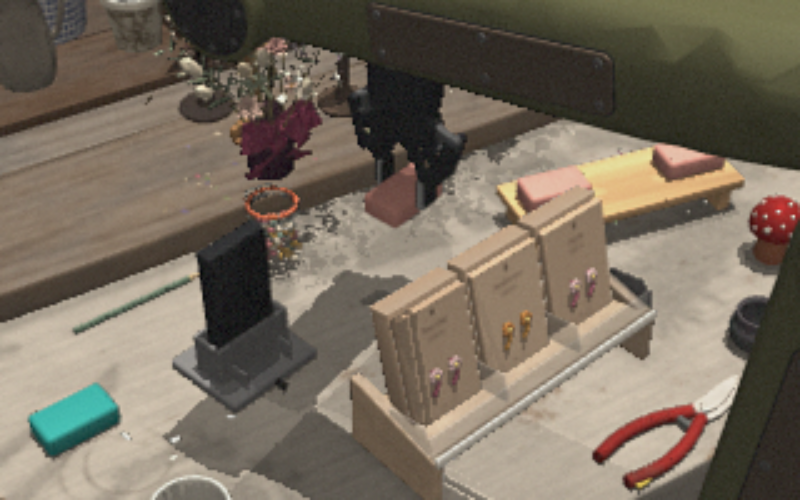

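The soap is held level between the fingers, at (400,195) in this crop. Carrying it to the gap.

carry_out(
  series=[
    {"claw":-0.3,"xyz":[0.0278,0.0096,0],"delta_rot":[0,0,2.8]},
    {"claw":-0.3,"xyz":[0.0555,0.0192,0],"delta_rot":[0,0,5.6]},
    {"claw":-0.3,"xyz":[0.0833,0.0288,0],"delta_rot":[0,0,8.4]},
    {"claw":-0.3,"xyz":[0.111,0.0384,0],"delta_rot":[0,0,11.3]},
    {"claw":-0.3,"xyz":[0.1388,0.048,0],"delta_rot":[0,0,14.1]},
  ],
)

```text
time: 5.0
tcp_pos: [0.5552, -0.1204, 0.1969]
tool_rot: [0.733, -0.681, -0.001, 0.001]
ft_force: [1.0, 0.8, -2.0]
opening: 0.0451
grasp_force: 37.4
```

carry_out(
  series=[
    {"claw":-0.3,"xyz":[0.034,0.003,0],"delta_rot":[0,0,3.5]},
    {"claw":-0.3,"xyz":[0.07,0.006,0],"delta_rot":[0,0,7]},
    {"claw":-0.3,"xyz":[0.11,0.0096,0],"delta_rot":[0,0,10.5]},
    {"claw":-0.3,"xyz":[0.1464,0.0129,0],"delta_rot":[0,0,14.1]},
    {"claw":-0.3,"xyz":[0.1464,0.0129,0],"delta_rot":[0,0,14.1]},
  ],
)

```text
time: 5.42
tcp_pos: [0.5525, -0.2712, 0.1962]
tool_rot: [-0.641, 0.767, 0.001, -0.002]
ft_force: [-0.4, 1.3, -1.5]
opening: 0.0452
grasp_force: 37.4
```

carry_out(
  series=[
    {"claw":-0.3,"xyz":[0,0,0.015],"delta_rot":[0,0,0]},
    {"claw":-0.3,"xyz":[0,0,0.03],"delta_rot":[0,0,0]},
    {"claw":-0.3,"xyz":[0,0,0.04],"delta_rot":[0,0,0]},
    {"claw":-0.3,"xyz":[0,0,0.04],"delta_rot":[0,0,0]},
    {"claw":-0.3,"xyz":[0,0,0.04],"delta_rot":[0,0,0]},
  ],
)

```text
time: 5.83
tcp_pos: [0.5537, -0.266, 0.1576]
tool_rot: [-0.644, 0.765, 0.001, -0.001]
ft_force: [0.1, 1.3, -0.6]
opening: 0.0453
grasp_force: 37.4
```

Run:
```python
from h import *
plan([((.5555,-.266,.126),down(80.3),1)])
f=grab_frame("top"); w=cloud(f); save("gap.png",cv2.resize(f["frame"][170:270,340:500],None,fx=5,fy=5));
```

```text
t 5.83 p [ 0.5537 -0.266   0.1576] q [-0.6444  0.7647  0.001  -0.0009] open 0.0453 grip 37.4 F [ 0.1  1.3 -0.6] j [-0.12  0.11 -0.11 -0.   -1.36 -0.05]
 shift mm [-0.3 -1.9 31.6] rot [ 0.2 -0.  -0.1]
```

View pics/gap.png

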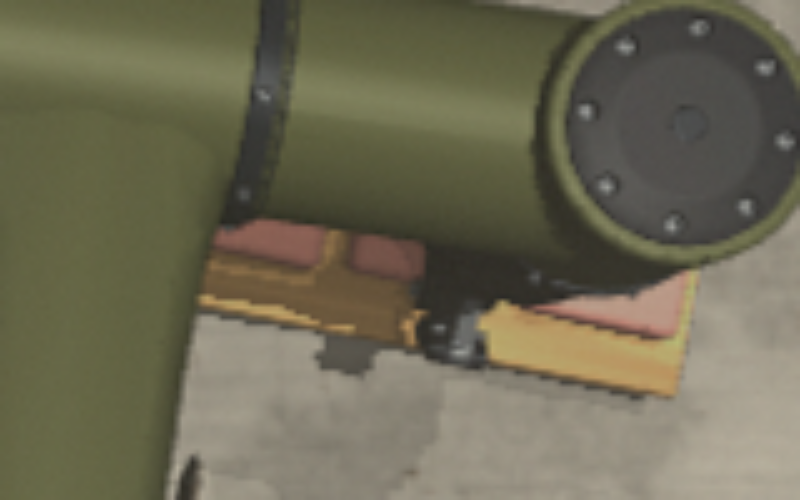

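The held soap (385,255) sits in line between the row soaps, with a visible gap to the left soap at about (338,245). Lowering it with a small correction.

carry_out(
  series=[
    {"claw":-0.3,"xyz":[0,-0.002,0.01],"delta_rot":[0,0,0]},
    {"claw":-0.3,"xyz":[0,-0.002,0.02],"delta_rot":[0,0,0]},
    {"claw":-0.3,"xyz":[0,-0.002,0.027],"delta_rot":[0,0,0]},
    {"claw":-0.3,"xyz":[0,-0.002,0.031],"delta_rot":[0,0,0]},
    {"claw":-0.3,"xyz":[0,-0.002,0.031],"delta_rot":[0,0,0]},
  ],
)

```text
time: 6.3
tcp_pos: [0.5555, -0.2663, 0.126]
tool_rot: [-0.644, 0.765, 0.001, -0.001]
ft_force: [0.5, -0.1, -1.9]
opening: 0.0454
grasp_force: 37.4
```

carry_out(
  series=[
    {"claw":-0.3,"xyz":[0,0,0],"delta_rot":[0,0,0]},
    {"claw":-0.3,"xyz":[0,0,0],"delta_rot":[0,0,0]},
  ],
)

```text
time: 6.47
tcp_pos: [0.5564, -0.2667, 0.1283]
tool_rot: [-0.644, 0.765, -0.0, 0.0]
ft_force: [1.5, -0.7, -0.3]
opening: 0.0455
grasp_force: 37.4
```

carry_out(
  series=[
    {"claw":-0.3,"xyz":[0,0,0.001],"delta_rot":[0,0,0]},
    {"claw":-0.3,"xyz":[0,0,0.002],"delta_rot":[0,0,0]},
    {"claw":-0.3,"xyz":[0,0,0.003],"delta_rot":[0,0,0]},
    {"claw":-0.3,"xyz":[0,0,0.003],"delta_rot":[0,0,0]},
    {"claw":-0.3,"xyz":[0,0,0.003],"delta_rot":[0,0,0]},
  ],
)

```text
time: 6.88
tcp_pos: [0.5563, -0.2666, 0.1252]
tool_rot: [-0.644, 0.765, -0.0, 0.0]
ft_force: [-0.6, -0.1, 0.2]
opening: 0.0455
grasp_force: 37.5
```

carry_out(
  series=[
    {"claw":-0.3,"xyz":[0,0,0.001],"delta_rot":[0,0,0]},
    {"claw":-0.3,"xyz":[0,0,0.001],"delta_rot":[0,0,0]},
    {"claw":0.3,"xyz":[0,0,0.001],"delta_rot":[0,0,0]},
    {"claw":0.6,"xyz":[0,0,0.001],"delta_rot":[0,0,0]},
    {"claw":0.8,"xyz":[0,0,0.001],"delta_rot":[0,0,0]},
  ],
)

```text
time: 7.3
tcp_pos: [0.5561, -0.2666, 0.1236]
tool_rot: [-0.644, 0.765, 0.0, -0.0]
ft_force: [-0.1, 0.6, -0.3]
opening: 0.0764
grasp_force: 0.0
```

carry_out(
  series=[
    {"claw":0.8,"xyz":[0,0,0],"delta_rot":[0,0,0]},
    {"claw":0.8,"xyz":[0,0,0],"delta_rot":[0,0,0]},
    {"claw":0.8,"xyz":[0,0,-0.01],"delta_rot":[0,0,0]},
    {"claw":0.8,"xyz":[0,0,-0.035],"delta_rot":[0,0,0]},
    {"claw":0.8,"xyz":[0,0,-0.07],"delta_rot":[0,0,0]},
  ],
)

```text
time: 7.72
tcp_pos: [0.5549, -0.2661, 0.1918]
tool_rot: [-0.644, 0.765, 0.003, -0.002]
ft_force: [0.8, 1.3, 0.7]
opening: 0.0772
grasp_force: 0.0
```

Run:
```python
from h import *
# go up to z .30, then above terminal at .30 yaw 106
s=read_state();q=s["tcp_pos"];r=R.from_quat(s["tool_rot"])
plan([((.5555,-.266,.30),down(80.3),1),((.560,.2235,.30),down(106),3),((.560,.2235,.184),down(106),1)])
```

```text
t 7.72 p [ 0.5549 -0.2661  0.1918] q [-0.6443  0.7648  0.0026 -0.0017] open 0.0772 grip 0.0 F [0.8 1.3 0.7] j [-0.12  0.1  -0.05 -0.   -1.42 -0.05]
 shift mm [-3.000e-01  1.000e-01 -1.082e+02] rot [ 0.4  0.  -0.1]
 shift mm [-161.1   26.     0. ] rot [-0.   0.  -8.6]
 shift mm [-163.2    1.7    0. ] rot [-0.   0.  -8.6]
 shift mm [-161.6  -22.6    0. ] rot [-0.   0.  -8.6]
 shift mm [  0.   0. 116.] rot [0. 0. 0.]
```

carry_out(
  series=[
    {"claw":1,"xyz":[0,0,-0.025],"delta_rot":[0,0,0]},
    {"claw":1,"xyz":[0,0,-0.06],"delta_rot":[0,0,0]},
    {"claw":1,"xyz":[0,0,-0.09],"delta_rot":[0,0,0]},
    {"claw":1,"xyz":[0,0,-0.105],"delta_rot":[0,0,0]},
    {"claw":1,"xyz":[0,0,-0.105],"delta_rot":[0,0,0]},
  ],
)

```text
time: 8.13
tcp_pos: [0.5568, -0.2672, 0.3053]
tool_rot: [-0.644, 0.765, -0.004, 0.002]
ft_force: [-0.6, -0.3, 0.5]
opening: 0.0854
grasp_force: 0.0
```

carry_out(
  series=[
    {"claw":1,"xyz":[-0.0322,0.0052,0],"delta_rot":[0,0,-1.7]},
    {"claw":1,"xyz":[-0.0644,0.0104,0],"delta_rot":[0,0,-3.4]},
    {"claw":1,"xyz":[-0.0967,0.0156,0],"delta_rot":[0,0,-5.2]},
    {"claw":1,"xyz":[-0.1289,0.0208,0],"delta_rot":[0,0,-6.9]},
    {"claw":1,"xyz":[-0.1611,0.026,0],"delta_rot":[0,0,-8.6]},
  ],
)

```text
time: 8.55
tcp_pos: [0.5574, -0.102, 0.2987]
tool_rot: [-0.7, 0.714, 0.0, -0.0]
ft_force: [0.6, -0.1, 0.3]
opening: 0.0854
grasp_force: 0.0
```

carry_out(
  series=[
    {"claw":1,"xyz":[-0.0326,0.0003,0],"delta_rot":[0,0,-1.7]},
    {"claw":1,"xyz":[-0.0653,0.0007,0],"delta_rot":[0,0,-3.4]},
    {"claw":1,"xyz":[-0.0979,0.001,0],"delta_rot":[0,0,-5.2]},
    {"claw":1,"xyz":[-0.1306,0.0014,0],"delta_rot":[0,0,-6.9]},
    {"claw":1,"xyz":[-0.1632,0.0017,0],"delta_rot":[0,0,-8.6]},
  ],
)

```text
time: 8.97
tcp_pos: [0.559, 0.0613, 0.2989]
tool_rot: [0.752, -0.659, -0.0, 0.0]
ft_force: [0.9, -1.1, 0.1]
opening: 0.0854
grasp_force: 0.0
```

Run:
```python
from h import *
f=grab_frame("top"); w=cloud(f); save("placed.png",cv2.resize(f["frame"][170:270,340:500],None,fx=5,fy=5))
hsv=cv2.cvtColor(f["frame"],cv2.COLOR_RGB2HSV)
m=np.zeros((480,640),np.uint8);m[185:255,355:490]=1
m&=((w[...,2]>.06)&(w[...,2]<.08)).astype(np.uint8)
n,l=cv2.connectedComponents(m)
for i in range(1,n):
    p=w[l==i]
    if len(p)<80: continue
    c,s,a=cv2.minAreaRect(p[:,:2].astype(np.float32)*1000);print(len(p),np.round(c,1),np.round(s,1),round(a,1),np.median(p[:,2]))
plan([((.560,.2235,.30),down(106),1),((.560,.2235,.184),down(106),1)])
```

```text
585 [ 570.9 -177.8] [78.3 46.3] 78.9 0.07095349679460128
587 [ 558.5 -264.1] [78.6 45.7] 80.1 0.07108157361229761
584 [ 541.1 -354.4] [77.5 46.7] 79.3 0.07099010447170262
t 9.02 p [0.5591 0.0657 0.2982] q [ 7.536e-01 -6.573e-01 -8.000e-04 -4.000e-04] open 0.0857 grip 0.0 F [-0.3  1.4 -0.2] j [ 0.47 -0.06 -0.02 -0.   -1.61 -0.34]
 shift mm [-156.2  -22.3   -1.5] rot [ 0.   0.1 -8.2]
 shift mm [  0.   0. 116.] rot [0. 0. 0.]
```

View pics/placed.png

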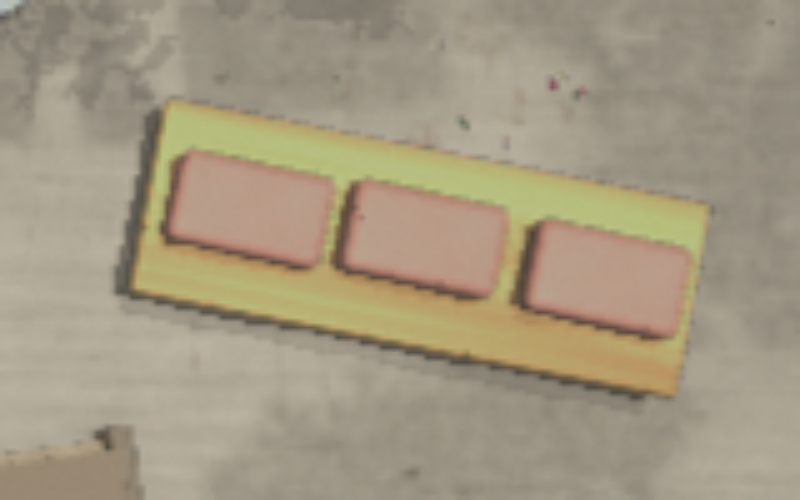

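The bar lies between its two neighbours (centres at (248,210), (422,238) and (605,278)), flat and in line, about 2.5 mm across and 2 mm along from the middle. That's inside tolerance, so on to the terminal.

carry_out(
  series=[
    {"claw":1,"xyz":[-0.0325,-0.0045,0],"delta_rot":[0,0,-1.7]},
    {"claw":1,"xyz":[-0.067,-0.0095,0],"delta_rot":[0,0,-3.4]},
    {"claw":1,"xyz":[-0.1,-0.0143,0],"delta_rot":[0,0,-5.1]},
    {"claw":1,"xyz":[-0.13,-0.0186,0],"delta_rot":[0,0,-6.8]},
    {"claw":1,"xyz":[-0.156,-0.0223,0],"delta_rot":[0,0,-8.3]},
  ],
)

```text
time: 9.43
tcp_pos: [0.561, 0.2193, 0.2986]
tool_rot: [0.798, -0.603, -0.0, 0.0]
ft_force: [-0.4, 0.3, 0.0]
opening: 0.0858
grasp_force: 0.0
```

carry_out(
  series=[
    {"claw":1,"xyz":[0,0,0],"delta_rot":[0,0,0]},
    {"claw":1,"xyz":[0,0,0],"delta_rot":[0,0,0]},
    {"claw":1,"xyz":[0,0,0],"delta_rot":[0,0,0]},
  ],
)

```text
time: 9.68
tcp_pos: [0.5614, 0.2172, 0.2987]
tool_rot: [0.797, -0.604, -0.0, 0.0]
ft_force: [-0.6, 0.5, 0.1]
opening: 0.0856
grasp_force: 0.0
```

Run:
```python
from h import *
plan([((.560,.2235,.184),down(106),1)])
f=grab_frame("scene"); save("over.png",cv2.resize(f["frame"][130:330,100:420],None,fx=2.5,fy=2.5))
```

```text
t 9.68 p [0.5614 0.2172 0.2987] q [ 7.972e-01 -6.037e-01 -1.000e-04  3.000e-04] open 0.0856 grip 0.0 F [-0.6  0.5  0.1] j [ 0.7   0.05  0.08  0.   -1.61 -0.43]
 shift mm [ -6.5  -0.5 114.7] rot [ 0.  -0.  -0.3]
```

View pics/over.png

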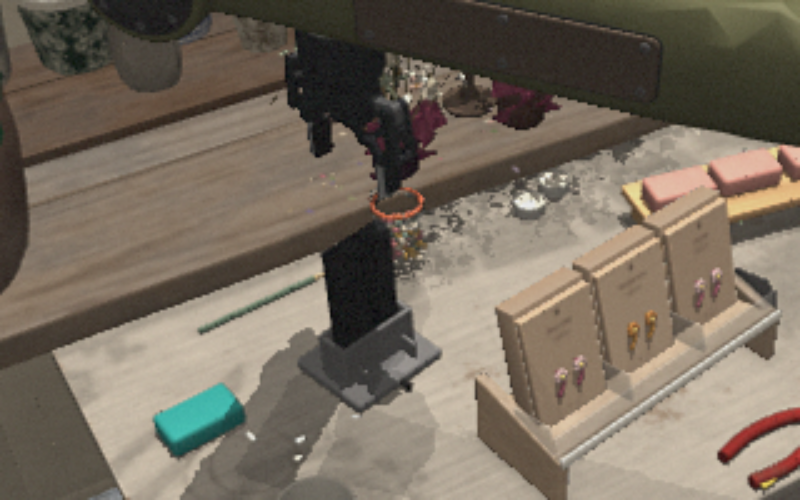

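The open fingers at (318,140) and (395,180) straddle the terminal top at (360,240). Lowering.

carry_out(
  series=[
    {"claw":1,"xyz":[-0.006,0,0.01],"delta_rot":[0,0,0]},
    {"claw":1,"xyz":[-0.006,0,0.04],"delta_rot":[0,0,0]},
    {"claw":1,"xyz":[-0.006,0,0.075],"delta_rot":[0,0,0]},
    {"claw":1,"xyz":[-0.006,0,0.1],"delta_rot":[0,0,0]},
    {"claw":1,"xyz":[-0.006,0,0.115],"delta_rot":[0,0,0]},
  ],
)

```text
time: 10.15
tcp_pos: [0.5584, 0.2219, 0.1792]
tool_rot: [0.797, -0.604, -0.001, 0.002]
ft_force: [0.3, -0.2, 0.2]
opening: 0.0859
grasp_force: 0.0
```

carry_out(
  series=[
    {"claw":1,"xyz":[0,0,0],"delta_rot":[0,0,0]},
    {"claw":0.2,"xyz":[0,0,0],"delta_rot":[0,0,0]},
    {"claw":-0.2,"xyz":[0,0,0],"delta_rot":[0,0,0]},
    {"claw":-0.8,"xyz":[0,0,0],"delta_rot":[0,0,0]},
    {"claw":-0.8,"xyz":[0,0,0],"delta_rot":[0,0,0]},
  ],
  squeeze=50,
)

```text
time: 10.57
tcp_pos: [0.5603, 0.2234, 0.1857]
tool_rot: [0.797, -0.604, 0.0, -0.001]
ft_force: [-1.0, -0.2, -0.7]
opening: 0.0388
grasp_force: 0.0
```

carry_out(
  series=[
    {"claw":-0.8,"xyz":[0,0,0],"delta_rot":[0,0,0]},
    {"claw":-0.8,"xyz":[0,0,0],"delta_rot":[0,0,0]},
    {"claw":-0.8,"xyz":[0,0,0],"delta_rot":[0,0,0]},
    {"claw":-0.8,"xyz":[0,0,0],"delta_rot":[0,0,0]},
  ],
)

```text
time: 10.9
tcp_pos: [0.5601, 0.2233, 0.185]
tool_rot: [0.797, -0.604, 0.0, -0.001]
ft_force: [-0.8, 1.2, 4.9]
opening: 0.0215
grasp_force: 49.9
```

carry_out(
  series=[
    {"claw":-0.8,"xyz":[0,0,-0.006],"delta_rot":[0,0,0]},
    {"claw":-0.8,"xyz":[0,0,-0.016],"delta_rot":[0,0,0]},
    {"claw":-0.8,"xyz":[0,0,-0.028],"delta_rot":[0,0,0]},
    {"claw":-0.8,"xyz":[0,0,-0.04],"delta_rot":[0,0,0]},
    {"claw":-0.8,"xyz":[0,0,-0.052],"delta_rot":[0,0,0]},
  ],
)

```text
time: 11.32
tcp_pos: [0.5599, 0.2232, 0.2375]
tool_rot: [0.797, -0.604, 0.0, -0.0]
ft_force: [-0.2, -0.2, -2.1]
opening: 0.0214
grasp_force: 48.9
```

carry_out(
  series=[
    {"claw":-0.8,"xyz":[0,0,-0.018],"delta_rot":[0,0,0]},
    {"claw":-0.8,"xyz":[0,0,-0.04],"delta_rot":[0,0,0]},
    {"claw":-0.8,"xyz":[0,0,-0.063],"delta_rot":[0,0,0]},
    {"claw":-0.8,"xyz":[0,0,-0.085],"delta_rot":[0,0,0]},
    {"claw":-0.8,"xyz":[0,0,-0.1],"delta_rot":[0,0,0]},
  ],
)

```text
time: 11.73
tcp_pos: [0.56, 0.223, 0.3399]
tool_rot: [0.797, -0.604, 0.001, -0.002]
ft_force: [0.5, -0.3, -1.3]
opening: 0.0213
grasp_force: 49.2
```

Run:
```python
from h import *
a=down(106); yax=np.array([np.cos(np.radians(16)),np.sin(np.radians(16)),0])
lat=np.cross([0,0,1],yax)       # dock y (left)
tilt=R.from_rotvec(-np.radians(45)*lat)*a
print("tool z after",tilt.apply([0,0,1]))
plan([((.50,.205,.375),tilt,2)])
f=grab_frame("scene"); save("lifted.png",cv2.resize(f["frame"][80:320,100:420],None,fx=2.5,fy=2.5))
```

```text
tool z after [ 0.67971466  0.19490504 -0.70710678]
t 11.73 p [0.56   0.223  0.3399] q [ 0.7972 -0.6037  0.0008 -0.0017] open 0.0213 grip 49.2 F [ 0.5 -0.3 -1.3] j [ 0.71  0.05  0.16  0.   -1.68 -0.44]
 shift mm [  0.5  31.3 -17.7] rot [22.4 -0.  -0.1]
 shift mm [  0.4  22.2 -28.3] rot [22.4 -0.  -0.1]
```

View pics/lifted.png

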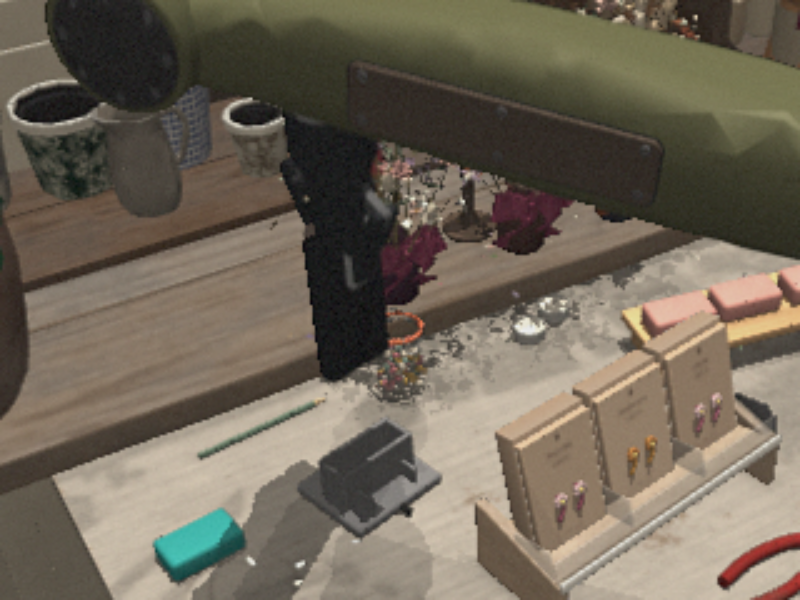

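The terminal (345,290) is clear of the dock (370,480) and held straight. Backing off, then tipping.

carry_out(
  series=[
    {"claw":-0.8,"xyz":[0,0.01,-0.005],"delta_rot":[0,0,0]},
    {"claw":-0.8,"xyz":[0,0.03,-0.01],"delta_rot":[0,0,0]},
    {"claw":-0.8,"xyz":[0,0.05,-0.015],"delta_rot":[0,0,0]},
    {"claw":-0.8,"xyz":[0,0.065,-0.02],"delta_rot":[0,0,0]},
    {"claw":-0.8,"xyz":[0,0.07,-0.02],"delta_rot":[0,0,0]},
  ],
)

```text
time: 12.2
tcp_pos: [0.4913, 0.2036, 0.3581]
tool_rot: [0.797, -0.604, 0.0, -0.002]
ft_force: [1.1, -0.6, -0.6]
opening: 0.0212
grasp_force: 49.5
```

carry_out(
  series=[
    {"claw":-0.8,"xyz":[0,0.002,-0.002],"delta_rot":[3,0,0]},
    {"claw":-0.8,"xyz":[0,0.006,-0.004],"delta_rot":[7.5,0,0]},
    {"claw":-0.8,"xyz":[0,0.01,-0.006],"delta_rot":[12.5,0,0]},
    {"claw":-0.8,"xyz":[0,0.014,-0.008],"delta_rot":[17.5,0,0]},
    {"claw":-0.8,"xyz":[0,0.018,-0.01],"delta_rot":[22.5,0,0]},
  ],
)

```text
time: 12.62
tcp_pos: [0.4752, 0.1993, 0.3661]
tool_rot: [0.782, -0.592, 0.119, -0.157]
ft_force: [-0.3, 0.4, -2.3]
opening: 0.0216
grasp_force: 49.7
```

carry_out(
  series=[
    {"claw":-0.8,"xyz":[0,0.003,0],"delta_rot":[5,0,0]},
    {"claw":-0.8,"xyz":[0,0.006,0],"delta_rot":[10,0,0]},
    {"claw":-0.8,"xyz":[0,0.01,0],"delta_rot":[15,0,0]},
    {"claw":-0.8,"xyz":[0,0.012,0],"delta_rot":[20,0,0]},
    {"claw":-0.8,"xyz":[0,0.012,0],"delta_rot":[22.5,0,0]},
  ],
)

```text
time: 13.03
tcp_pos: [0.4637, 0.1962, 0.3597]
tool_rot: [0.737, -0.557, 0.232, -0.306]
ft_force: [0.0, -0.4, -3.5]
opening: 0.0217
grasp_force: 49.7
```

carry_out(
  series=[
    {"claw":-0.8,"xyz":[0,0,0],"delta_rot":[0,0,0]},
    {"claw":-0.8,"xyz":[0,0,0],"delta_rot":[0,0,0]},
    {"claw":-0.8,"xyz":[0,0,0],"delta_rot":[0,0,0]},
    {"claw":-0.8,"xyz":[0,0,0],"delta_rot":[0,0,0]},
    {"claw":-0.8,"xyz":[0,0,0],"delta_rot":[0,0,0]},
  ],
)

```text
time: 13.45
tcp_pos: [0.4648, 0.1964, 0.3618]
tool_rot: [0.736, -0.558, 0.231, -0.305]
ft_force: [-0.0, -0.7, -2.8]
opening: 0.0213
grasp_force: 49.8
```

Run:
```python
from h import *
s=read_state();r=R.from_quat(s["tool_rot"]);plan([])
z=r.apply([0,0,1]);print("tool z",z,"est centre",s["tcp_pos"]+.095*z, "tau/vel",np.abs(s["joint_velocities"]).max())
f=grab_frame("scene"); save("tilt.png",cv2.resize(f["frame"][80:320,100:420],None,fx=2.5,fy=2.5))
w=cloud(f)
for r in pinpoint("terminal_centre",f): print(r)
# dark points near the terminal: plane normal
p=w.reshape(-1,3);c=s["tcp_pos"]+.115*z
g=f["frame"].reshape(-1,3).max(1)<60
q=p[g&(np.linalg.norm(p-c,axis=1)<.06)];print(len(q),q.mean(0),np.linalg.svd(q-q.mean(0))[2][2])
```

```text
t 13.45 p [0.4648 0.1964 0.3618] q [ 0.7365 -0.5581  0.2307 -0.3048] open 0.0213 grip 49.8 F [-0.  -0.7 -2.8] j [ 1.02 -0.78 -0.77  0.59 -1.04 -0.91]
tool z [ 0.68009964  0.19140636 -0.70769208] est centre [0.529394   0.21461172 0.29456775] tau/vel 0.008519070315049204
{'location': [246.1, 182.2], 'score': 0.79}
257 [0.53120971 0.24693306 0.2802306 ] [ 0.73339227 -0.09034672  0.67377537]
```

View pics/tilt.png

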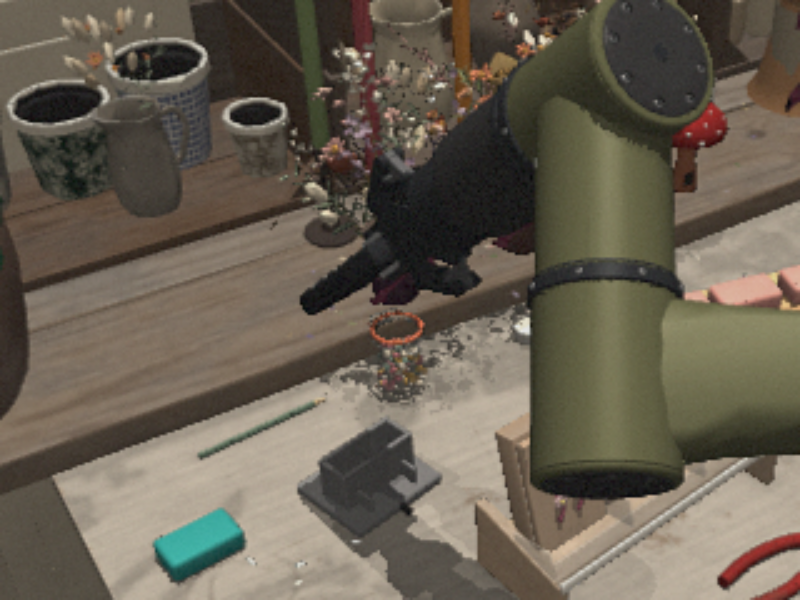

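The terminal, with its tip at (320,295), is held about 0.295 m up and tipped about 45–48° with the keys up. The arm is still, so I'm handing in.

```bash
python3 -c "
from rig import *
print(close_job())"
```

```text
the job is handed in; nothing more can be done
None
```

I handed in the job: the soap is in the gap, flat and let go, about 2.5 mm across and 2 mm along from its middle, and the gripper is holding the terminal still at about 0.295 m, tipped 45–48° with keys up (no verdict was shown).

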